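# Square the cover board to the fence and slide it out over the ledge end for pasting

### The job

Get the grey cover board ready for pasting its edge, only by pushing it with the fingertips: first push it back until its long side lies flat against the metal fence, then slide it along the fence, towards the end of the wooden ledge where the squat lidded paste tub stands, until about 40 mm of it hangs out over that end. Do not lift the board or let it tip or fall, leave everything else where it stands, and finish with the hand clear.

Things in the scene. Friction and masses are not known exactly. Their poses are not given: they have to be found in the camera images.
- ledge: Fixed pale-wood ledge, 220 (x) by 300 mm (y), upper face 40 mm above the table. Origin at table height under its middle; x to the back, y along it, z up. Open ends, no stops, at y = +-150 mm; near edge x = -110 mm. An aluminium fence, 10 mm high above the upper face, runs its whole length; front face x = +40 mm, back face x = +55 mm. Position and yaw vary.
- board: Loose grey plate 100 (x) by 140 (y) by 5 mm, under 0.1 kg, flat on the ledge in front of the fence. Origin: centre of its underside. Starts 20 to 40 mm off the fence, up to 0.12 rad askew, over 40 mm of bare ledge beyond each short side. Flat on the fence its origin is at ledge x = -10 mm; with 40 mm hanging out, at ledge y = +120 or -120 mm, the sign of the tub's ledge y.
- tub: Squat white paste tub with a lid, 102 mm across and 71 mm tall, standing on the table about 310 mm from the middle of the ledge beyond one of its two ends (either one). It tells which end the board goes to. Origin at the centre of its underside. Leave it alone.
- spool: Taller, slimmer spool of white thread, 60 mm across and 110 mm tall, standing on the table beyond the other end of the ledge. Origin at the centre of its underside. Leave it alone.
- tin: Small round aluminium tin, 46 mm across, 32 mm tall, standing on the ledge behind the fence. Origin at the centre of its underside. Leave it alone.
- weight: Dark steel block 38 x 55 x 34 mm tall, standing on the ledge behind the fence. Origin at the centre of its underside. Leave it alone.
- folder: Bone folder, an ivory-coloured flat stick about 150 mm long (its y), 22 mm wide and 6 mm high, lying on the table in front of the ledge. Origin under its middle. Leave it alone.
- rule: Short steel rule 26 x 150 (its y) x 3 mm, lying on the table in front of the ledge. Origin under its middle. Leave it alone.
Things that resemble listed ones, but are neither listed nor needed, are in the scene too. Leave any green look-alike of the board alone.

How it is judged:
By the outcome, as a careful person would: the job done as asked, in the order asked, and still so for the second after the job is handed in, with the robot touching nothing.
It also fails if it takes over 43 s, if anything falls off the work surface, if the arm or the gripper's body presses on something with over 40 N, if the wrist force passes 120 N, or if a joint passes its speed limit or range.

### The arm

A 6-joint arm with a two-finger parallel gripper is mounted at the origin on the work surface. World frame = base frame: x ahead of the robot, y to its left, z up, the work surface at z = 0. Lengths are in m, angles in rad, forces in N, time in s.
With the tool pointing down it reaches from about 0.325 to 0.9 m from the base axis. Payload 6.1 kg.
Tool frame: the origin (TCP) lies midway between the tips of the shut fingers; the grasp point (between the pads) lies 19 mm behind it; z points along the fingers, y is the line along which they close (so a half turn about z gives the same grasp; the last joint's range is limited). The gripper opens to 85 mm and grips with 20 to 120 N. Pads are 22 mm wide; open, the fingers measure 114 mm over their backs; the gripper's body (76 mm by 85 mm) begins 54 mm behind the grasp point. The pads swing forward as they close: fully open they stand 13 mm farther back than shut.
Start: joints at [-1.229, 0.22, 1.526, -0, 1.395, -0.126], TCP at [0.282, -0.558, 0.231] pointing down, gripper open.
Joint ranges: [-2.98, 2.98], [-0.91, 2.08], [0.09, 2.57], [-1.24, 4.39], [0.2, 2.65], [-2.68, 2.68]. Speed limits (rad/s): [2.57, 2.57, 3.01, 3.14, 3.14, 3.14].

### API

Orientations are given as [roll, pitch, yaw] about the fixed x, y, z axes, in that order (R = Rz(yaw) Ry(pitch) Rx(roll)).
In Python, from plant import movep, move_l, set_joints, gripper_to, hold, inverse_kinematics, observe, get_image, get_calibration, Unreachable, job_done gives the robot as it stands. Calls block until the motion is done:
- movep(position, orientation): joint-space move of the TCP to a pose.
- move_l(position, feed=0.15, rotation=None, max_force=None): straight line of the TCP; rotation=None keeps the orientation; feed is the mean speed in m/s. With max_force (N) it stops when the force on the tool has changed by that much, and returns True; else False.
- set_joints(angles): joint-space move.
- gripper_to(opening, f_grip=None): finger opening in m; f_grip is the grip in N (None keeps the last); returns when the fingers have stopped.
- hold(seconds).
- inverse_kinematics(position, orientation): joint angles nearest the present ones, or None.
- observe(): the state.
- get_image(name): name is "side" or "top" or "wrist"; returns (picture, depth): 480x640x3 uint8, red, green, blue; 480x640 float32, m along the optical axis (not along the pixel's ray), 0 where there is no reading.
- get_calibration(name): a dict with "intrinsics" (3x3 intrinsics, pixels), "dist_coeffs" ([k1, k2, p1, p2, k3] as OpenCV has them; the pictures are not rectified), "world_from_camera" (4x4, takes a point from camera to world coordinates). Camera axes: x right, y down, z forward; pixel columns grow to the right and rows downward; lengths in m; the calibration is good to about 2 mm. A picture is of the moment at which its call begins: read the wrist's pose just before it. get_calibration takes no time and is no camera call; for the wrist camera it gives the pose at the moment of the call.
A pose or a line that the arm cannot do raises Unreachable and nothing moves.
- job_done(): hands the job in; it is judged then, once.
The state is a dict: "time_s": time; "q": joint angles; "joint_velocities": joint speeds; "joint_torque": joint torques, N m; "eef_pos": TCP position; "tcp_rot": TCP orientation; "ft_force": force on the tool from outside, world axes, zero at the start; "torque": the same for the moment, N m; "opening": finger opening in m; "grasp_force": force on a finger pad.
Only numpy, scipy, OpenCV 4.12 (cv2) and the standard library are available. Lean on these libraries where they do the work, as an engineer would, in place of code of your own. Each camera call takes 0.05 s, during which the arm holds its last target. There are 200 camera calls.

## Working session

There is one attempt and no reset: what is moved stays moved. The work goes in short steps, each a Python script; the robot and the scene stay as the last script left them, time stands still between calls to the robot, and variables do not carry over. Pictures are saved under pics/ and viewed, at most 10 in all, crops included, and the job is handed in when it is done.

```bash
mkdir -p pics; ls; python3 - <<'E'
from plant import *
import cv2,numpy as np
for n in ("top","side"):
    p,d=get_image(n); np.savez(f"pics/{n}0.npz",p=p,d=d); cv2.imwrite(f"pics/{n}0.png",p[:,:,::-1])
    c=get_calibration(n); print(n,np.round(c["intrinsics"],1).tolist(),c["dist_coeffs"],np.round(c["world_from_camera"],3).tolist())
s=observe(); print(s["time_s"],s["eef_pos"],s["tcp_rot"])
E
```

```text
pics
top [[594.6, 0.0, 320.5], [0.0, 594.6, 249.0], [0.0, 0.0, 1.0]] [0.03220165 0.         0.         0.         0.        ] [[0.021, -0.997, 0.07, 0.401], [-1.0, -0.021, -0.006, 0.03], [0.007, -0.07, -0.998, 1.451], [0.0, 0.0, 0.0, 1.0]]
side [[497.6, 0.0, 316.3], [0.0, 497.6, 241.0], [0.0, 0.0, 1.0]] [-0.02923026  0.          0.          0.          0.        ] [[-0.822, -0.414, 0.39, 0.018], [-0.569, 0.583, -0.581, 0.715], [0.013, -0.699, -0.715, 0.931], [0.0, 0.0, 0.0, 1.0]]
0.1 [ 0.28163245 -0.55733394  0.23031087] [-3.13982154e+00 -2.33230902e-04  4.67737962e-01]
```

View pics/top0.png

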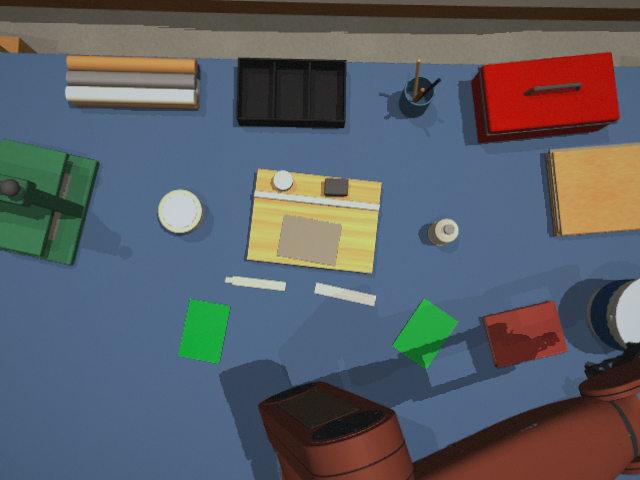

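View pics/side0.png

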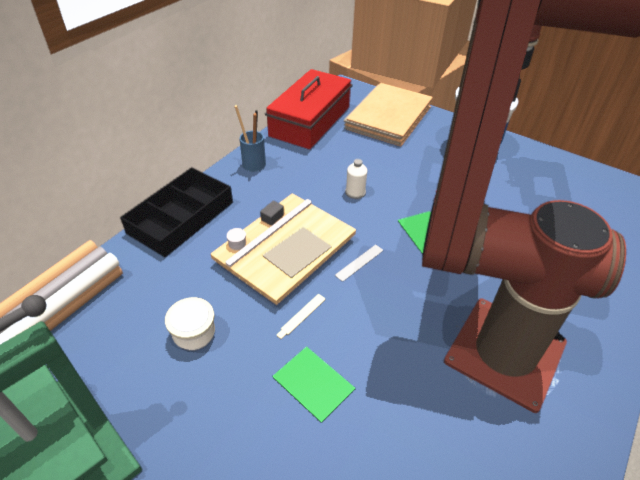

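The top view shows the ledge (about 315,220) with its fence and the grey board (310,240). The tub candidates are the squat, wide, lidded white one (181,212) and the taller, slimmer one (443,232). The first is about 45 px, or 105 mm, across, which fits the tub; the second fits the spool. The green plates (205,331) and (426,333) are look-alikes to leave alone. Next I measure and confirm in a crop.

```bash
cat > h.py <<'E'
from plant import *
import cv2,numpy as np
def ray(name,px,z,c=None):
    c=c or get_calibration(name); T=np.array(c["world_from_camera"])
    u=cv2.undistortPoints(np.float64(px).reshape(-1,1,2),np.array(c["intrinsics"]),np.array(c["dist_coeffs"])).reshape(-1,2)
    d=np.c_[u,np.ones(len(u))]@T[:3,:3].T
    return T[:3,3]+d*((z-T[2,3])/d[:,2])[:,None]
def big(m): 
    m=cv2.morphologyEx(m.astype(np.uint8)*255,cv2.MORPH_OPEN,np.ones((3,3)))
    return max(cv2.findContours(m,cv2.RETR_EXTERNAL,cv2.CHAIN_APPROX_NONE)[0],key=cv2.contourArea)
def rect(P):  # world rectangle: centre, long side, short side, direction of long side (dir y>0)
    c,_,_=cv2.minAreaRect(np.float32(P[:,:2]*1000)); b=cv2.boxPoints(cv2.minAreaRect(np.float32(P[:,:2]*1000)))
    e=[b[1]-b[0],b[2]-b[1]]; e.sort(key=np.linalg.norm); l=e[1]*np.sign(e[1][1])
    return np.array(c)/1000,np.linalg.norm(e[1]),np.linalg.norm(e[0]),np.arctan2(-l[0],l[1])
def masks(p,box):
    x0,y0,x1,y1=box; roi=np.zeros(p.shape[:2],bool); roi[y0:y1,x0:x1]=1
    h=cv2.cvtColor(p,cv2.COLOR_RGB2HSV)
    wood=roi&(h[...,0]>12)&(h[...,0]<35)&(h[...,1]>90)&(h[...,2]>100)
    board=roi&(h[...,0]<25)&(h[...,1]>20)&(h[...,1]<=95)&(h[...,2]>70)&(h[...,2]<185)
    fence=roi&(h[...,1]<60)&(h[...,2]>150)
    return wood,board,fence
E
python3 - <<'E'
from h import *
p=np.load("pics/top0.npz")["p"]; h=cv2.cvtColor(p,cv2.COLOR_RGB2HSV)
for n,(x,y) in dict(board=(310,240),wood=(270,250),fence=(330,203),tub=(181,212)).items(): print(n,h[y,x])
w,b,f=masks(p,(235,160,395,278))
wc=cv2.convexHull(big(w|f)); bc=big(b); fc=big(f); v=p.copy()
for n,c,z in(("ledge",wc,.04),("board",bc,.045),("fence",fc,.05)):
    c=c.reshape(-1,2); r=rect(ray("top",c,z)); print(n,r); cv2.drawContours(v,[c.reshape(-1,1,2)],-1,(255,0,0),1)
m=cv2.inRange(h,(0,0,170),(179,80,255)); m[:,:150]=0;m[:,210:]=0;m[:180]=0;m[245:]=0
(cc,r)=cv2.minEnclosingCircle(big(m>0)); print("tub",cc,r,ray("top",[cc],.071),r*1.38/594.6)
cv2.imwrite("pics/crop1.png",cv2.resize(v[150:300,150:470],None,fx=2.5,fy=2.5,interpolation=cv2.INTER_CUBIC)[:,:,::-1])
E
```

```text
board [ 21  57 165]
wood [ 26 122 201]
fence [ 60  10 208]
tub [ 96  12 208]
ledge (array([0.56954553, 0.03850183]), np.float32(300.6863), np.float32(223.04274), np.float32(-0.089775056))
board (array([0.5211557 , 0.05004548]), np.float32(139.55295), np.float32(99.828476), np.float32(-0.15928021))
fence (array([0.52093933, 0.04993811]), np.float32(137.81854), np.float32(95.382996), np.float32(-0.15589869))
tub (179.6536407470703, 210.699462890625) 21.516468048095703 [[0.58026596 0.35208962 0.071     ]] 0.04993731232151374
```

View pics/crop1.png

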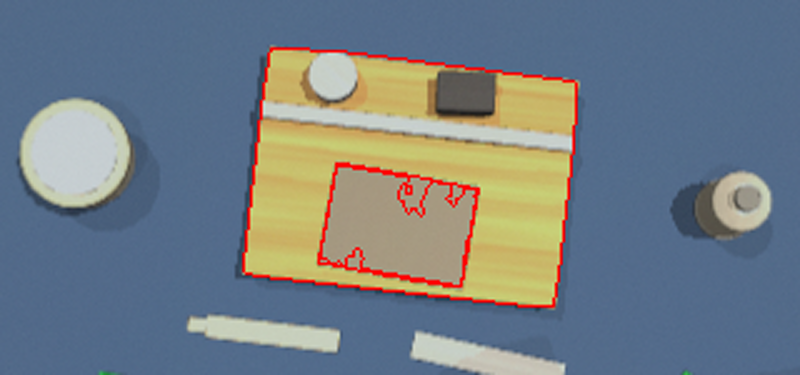

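The crop confirms the board is the grey plate, and the outline measures 139.6 x 99.8 mm. The squat lidded tub at the left is beyond the ledge's +y end, and the slim spool is at the right. In the ledge frame the board is at about (-49, +7) mm and 0.07 rad askew. I'll find the surface height by touch on bare ledge, then push with the two half-open fingers.

```bash
cat >> h.py <<'E'
L=np.array([.5690,.0385]); YAW=-0.0898
c_,s_=np.cos(YAW),np.sin(YAW)
def W(x,y,z): return [L[0]+c_*x-s_*y, L[1]+s_*x+c_*y, z]
def inL(p): d=np.asarray(p)[:2]-L; return np.array([c_*d[0]+s_*d[1],-s_*d[0]+c_*d[1]])
A=[np.pi,0,YAW]
def see(tag,box=(235,160,395,278)):
    p,d=get_image("top"); cv2.imwrite(f"pics/{tag}.png",cv2.resize(p[140:310,140:470],None,fx=2.4,fy=2.4,interpolation=cv2.INTER_CUBIC)[:,:,::-1])
    b=masks(p,box)[1]; b=big(b).reshape(-1,2); r=rect(ray("top",b,.045))
    print(tag,"board in ledge",inL(r[0]).round(4),r[1:3],"yaw rel",r[3]-YAW)
E
python3 - <<'E'
from h import *
gripper_to(.04)
movep(W(-.07,-.108,.20),A)
move_l(W(-.07,-.108,.06),feed=.12)
hit=move_l(W(-.07,-.108,.022),feed=.02,max_force=3)
s=observe(); print(hit,s["eef_pos"],s["ft_force"],s["opening"],s["time_s"])
move_l(W(-.07,-.108,.07),feed=.1)
print(observe()["ft_force"],observe()["time_s"])
E
```

```text
True [ 0.48954732 -0.06278163  0.03854786] [-1.44716421  1.32103318  3.99396555] 0.04023011579597184 4.975
[ 0.75396927 -0.04203401  0.2511894 ] 5.4417
```

```bash
python3 - <<'E'
from h import *
Z=.0405
move_l(W(-.122,-.108,.07),feed=.2)
move_l(W(-.122,.0085,.07),feed=.2)
move_l(W(-.122,.0085,Z),feed=.1)
f0=observe()["ft_force"]
hit=move_l(W(-.080,.0085,Z),feed=.05,max_force=6)
print(hit,inL(observe()["eef_pos"]))
hit=move_l(W(-.064,.0085,Z),feed=.02,max_force=5)
s=observe(); print(hit,inL(s["eef_pos"]),s["eef_pos"][2],s["ft_force"]-f0,s["time_s"])
w,d=get_image("wrist"); cv2.imwrite("pics/w1.png",w[:,:,::-1])
move_l(W(-.085,.0085,Z),feed=.1)
move_l(W(-.085,-.110,.09),feed=.2)
print(observe()["time_s"]); see("t1")
E
```

```text
False [-0.07968957  0.00852282]
True [-0.07148459  0.00849585] 0.03954959192703314 [-0.56187048 -0.68407414 -1.2370727 ] 8.5667
9.6917
t1 board in ledge [-0.0103  0.0107] (np.float32(139.32014), np.float32(100.531166)) yaw rel -0.0014868379
```

View pics/t1.png

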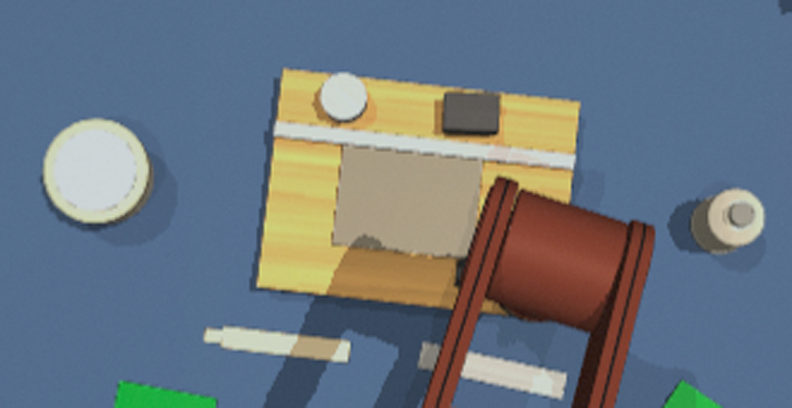

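View pics/w1.png

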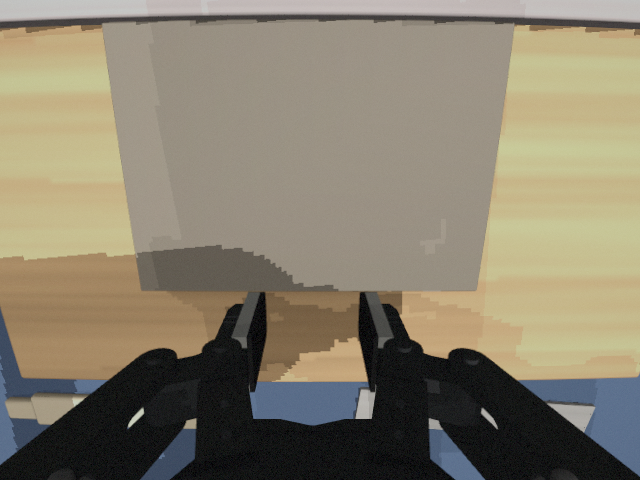

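The board is flat on the fence: x is -10.3 mm against -10 mm, the angle is about 0, and the wrist view shows its far edge along the fence. Next is the slide, with both fingertips on the short side and a slight bias towards the fence.

```bash
python3 - <<'E'
from h import *
Z=.041
q=np.array(observe()["q"]); best=None
P=W(-.013,-.088,.10)
for o in(np.pi/2,-np.pi/2):
    a=[np.pi,0,YAW-.001+o]; j=inverse_kinematics(P,a)
    if j is not None:
        m=abs(np.array(j)-q).max(); print(o,m)
        if best is None or m<best[0]: best=(m,a)
a=best[1]
movep(P,a); move_l(W(-.013,-.088,Z),feed=.1)
hold(.2); f0=observe()["ft_force"]
hit=move_l(W(-.0115,.025,Z),feed=.05,max_force=10)
s=observe(); print(a,hit,inL(s["eef_pos"]),s["eef_pos"][2],s["ft_force"]-f0,s["time_s"])
w,d=get_image("wrist"); cv2.imwrite("pics/w2.png",w[:,:,::-1])
see("t2")
E
```

```text
1.5707963267948966 1.5042224023312978
[3.141592653589793, 0, 1.4799963267948966] False [-0.01214883  0.02490854] 0.0408634063165685 [-4.22129227 -3.21120235  2.93017278] 14.4417
t2 board in ledge [-0.0103  0.1496] (np.float32(100.132996), np.float32(50.393345)) yaw rel 1.5761147
```

View pics/t2.png

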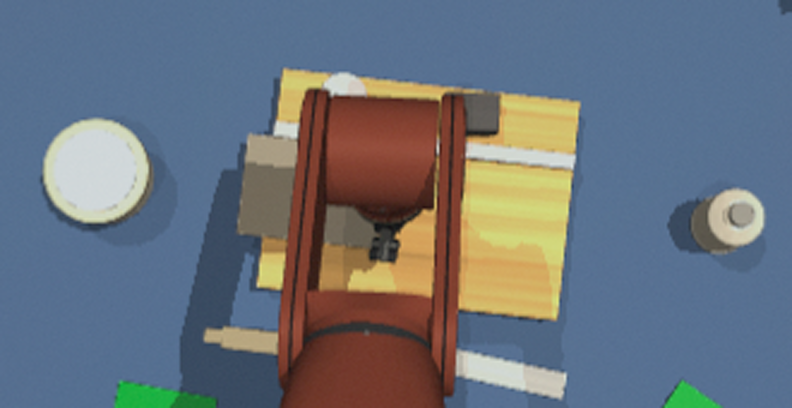

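View pics/w2.png

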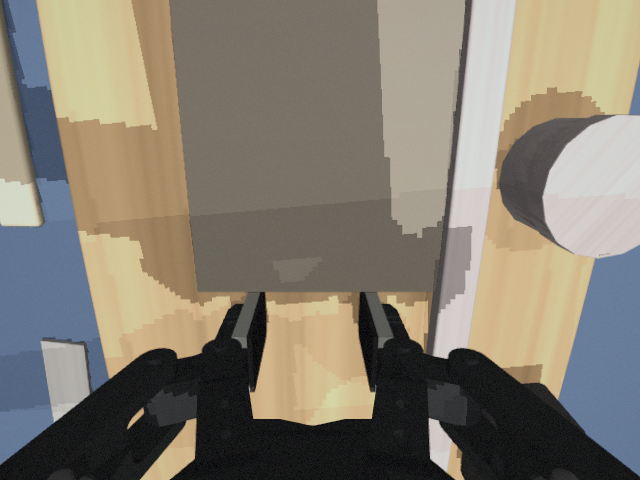

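Still on the fence, with the board's origin at about y = +105 mm by sight and +106 mm from the fingers. I push the last 14 mm, clear the hand and check.

```bash
python3 - <<'E'
from h import *
a=observe()["tcp_rot"]
move_l(W(-.0105,.0393,.041),feed=.03,max_force=10)
print(inL(observe()["eef_pos"]))
move_l(W(-.0125,.020,.041),feed=.1)
move_l(W(-.0125,.010,.16),feed=.15)
movep(W(-.05,-.30,.25),a)
s=observe();print(s["time_s"])
see("t3",(215,160,395,278))
p,_=get_image("top"); w,b,f=masks(p,(235,160,395,278))
cv2.imwrite("pics/t3b.png",cv2.resize(p[160:290,225:400],None,fx=4.5,fy=4.5,interpolation=cv2.INTER_CUBIC)[:,:,::-1])
E
```

```text
[-0.01177398  0.0387016 ]
17.6917
t3 board in ledge [-0.0104  0.119 ] (np.float32(139.47702), np.float32(100.49069)) yaw rel 0.0003561005
```

View pics/t3b.png

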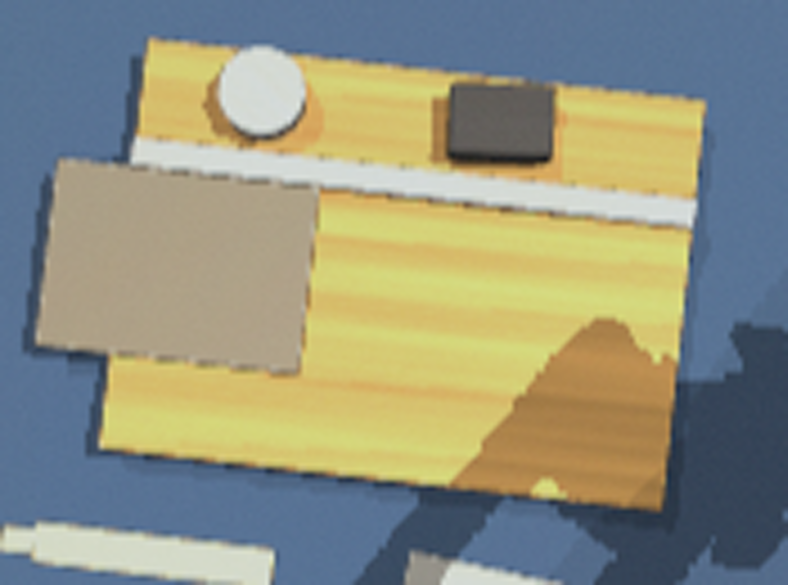

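The picture shows the board flush along the fence and hanging about 39 mm over the tub's end (x -10.4 mm, y 119 mm, angle 0.000). The tin, weight and folder look undisturbed, and the hand is clear.

```bash
python3 -c "
from plant import *
print(job_done())"
```

```text
the job is handed in; nothing more can be done
None
```

The job is handed in: the board lies flat against the fence with about 39 mm hanging over the tub's end (measured from the top camera), the hand is clear, and it took about 18 s.

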